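# Dial the code into the blue lock box beside the still

### The arm

A 7-joint arm with a two-finger parallel gripper is mounted at the origin on the work surface. World frame = base frame: x ahead of the robot, y to its left, z up, the work surface at z = 0. Lengths are in m, angles in rad, forces in N, time in s.
With the tool pointing down it reaches from about 0.425 to 0.875 m from the base axis. Payload 4.7 kg.
Tool frame: the origin (TCP) lies between the finger pads; the fingertips stand 14 mm ahead of it and the grasp point (between the pads) lies 5 mm behind it; z points along the fingers, y is the line along which they close (so a half turn about z gives the same grasp; the last joint's range is limited). The gripper opens to 87 mm and grips with 3 to 60 N. Pads are 19 mm wide; open, the fingers measure 117 mm over their backs; the gripper's body (75 mm by 190 mm) begins 51 mm behind the grasp point.
Start: joints at [-1.183, 0.321, -0.07, 1.45, 0.023, 1.371, -0.057], TCP at [0.237, 0.605, 0.237] pointing down, gripper open.
Joint ranges: [-2.86, 2.86], [-0.3, 2.09], [-1.38, 1.24], [0.06, 2.45], [-1.56, 4.7], [0.09, 2.05], [-2.69, 2.69]. Speed limits (rad/s): [2.57, 2.57, 3.14, 3.14, 3.14, 3.14, 3.14].

### API

Orientations are given as a rotation vector (axis times angle).
In Python, from bench import ctrl gives the robot as it stands.
- The arm moves only by the tool step_arm, never from a script. Its argument "commands" is a list of rows, each an object with "travel": the shift along the tool's x, y, z in m, a list of three; "turn": the turn, a rotation vector about the tool's x, y, z in degrees, a list of three. A call has 1 to 5 rows; each row is the pose to reach, as a shift and turn from the pose commanded when the call began, along the tool's axes at that moment; what a row does not reach only later rows make up. A row lasts 1/10 s, in which the tool goes at most 50 mm and 8.59 degrees, less where a joint would pass 70% of its speed; a pose out of reach is approached as far as the arm can. A call with a gripper value outside its range is refused whole. "gripper" is the opening, from 0 (shut) to 1 (fully open), set as the call begins (left out, the last holds). The fingers move at their own pace and stop on an object; "force" is the grip in N (left out, the last holds). Time passes only in rows, so rows that repeat a pose let the fingers close. It gives the time, the measured TCP pose, the force, the opening and the grip force at its end, in the units of the state.
- ctrl.get_state(): the state, without advancing time (a new reading comes with each control period).
- ctrl.get_image(name): name is "side" or "top" or "wrist"; returns the picture (420x560x3 uint8, red, green, blue); there is no depth.
- ctrl.camera_model(name): a dict with "fx", "fy", "cx", "cy" (pixels), "R" (3x3) and "t" (3): a world point X has camera coordinates R X + t; the wrist camera has in their place "T_tool_cam" (4x4, takes a point from camera to tool coordinates, whose origin is the TCP and whose axes are the flange's). Camera axes: x right, y down, z forward; pixel columns grow to the right and rows downward; lengths in m; the calibration is good to about 2 mm. A picture is of the moment at which its call begins: read the wrist's pose just before it. camera_model takes no time and is no camera call.
- ctrl.close_job(): hands the job in; it is judged then, once.
The state is a dict: "time": time; "joint_positions": joint angles; "qd": joint speeds; "joint_torque": joint torques, N m; "position": TCP position; "tool_rot": TCP orientation; "ft_force": force on the tool from outside, world axes, zero at the start; "torque": the same for the moment, N m; "grip_width": opening from 0.0 (shut) to 1.0 (fully open); "grip_force": force on a finger pad.
Only numpy, scipy, OpenCV 4.12 (cv2) and the standard library are available. Lean on these libraries where they do the work, as an engineer would, in place of code of your own. Each camera call takes 0.05 s, during which the arm holds its last target. There are 200 camera calls.

### The job

Two small lock boxes stand on the kitchen table. On the one with the blue lid, turn the dial left (counter-clockwise seen from above) until its red pointer is at the mark with one dot, let it rest there for a second, then turn it right (clockwise) to the mark with four dots and let go, leaving it there. Do not turn the dial of the orange box.

Things in the scene. Friction and masses are not known exactly. Their poses are not given: they have to be found in the camera images.
- blue_box: Box to work on: fixed, dark steel, 174 x 174 x 90 mm tall, blue lid. Origin: centre of underside, z up, z is the dial's axis. -x: front (brass keyhole plate), towards the robot within 21 deg; +x: back (hinges). Radial rows of white dots on the lid, from 46 mm off the axis; counter-clockwise from +x seen from above: 1 dot at +50 deg, 2 at +25, 3 at 0, 4 at -25, 5 at -50.
- blue_dial (a joint): Angle of the blue box's dial, rad, positive counter-clockwise from above (left), 0 with the red pointer at 3 dots, along the box's +x; so 1 dot is +0.873, 4 dots is -0.436. Starts between -0.2 and 0.55; stops at -1.25 and +1.25; turns at about 0.06 N m and stays where it is left.
- blue_dial_grip (a point): Point on the blue box's dial axis at grip height, 126 mm above the table. Turns with the dial: x along the grip bar to the red pointer, z up. Dial: black disc 68 mm across, upper face 24 mm below this point, with an upright black bar 50 mm long (along x), 16 mm thick, 36 mm tall, top 12 mm above this point. Red stripe on the bar and red tick on the disc at the pointer side.
- orange_dial_pointer (a point): Red tick, 30 mm from the dial axis, 102 mm above the table, on the dial of the other box, the same but for its orange lid. That dial is to be left alone. The boxes stand side by side in either order. A roll of tape, a jar and a steel mug stand further out.
There are look-alikes about, which are no part of the job. What is shaped like the blue_box but pink or purple is not meant.

How it is judged:
On the way:
1. the blue box's dial is turned left to the one-dot mark and rests there a moment (within 10 degrees, 0.3 s) (value of joint blue_dial between 0.698 and 1.048 rad), for 0.3 s.
At the end, for the whole second after the job is handed in: After resting at one dot, the blue box's dial stands still with its pointer within 10 degrees of the four-dot mark (joint -0.436 +- 0.175 rad) (value of joint blue_dial between -0.611 and -0.261 rad and velocity of joint blue_dial between -0.05 and 0.05 rad/s); the robot touches nothing.
It fails at once if the orange box's dial is turned (its pointer moves more than 7 mm, about 13 degrees) (distance of orange_dial_pointer from where it was at the start of the episode above 0.007 m).
It also fails if it takes over 34 s, if anything falls off the work surface, if the arm or the gripper's body presses on something with over 40 N, if the wrist force passes 120 N, or if a joint passes its speed limit or range.

## Working session

There is one attempt and no reset: what is moved stays moved. The work goes in short steps, Python scripts to look and compute and a tool call to move; the robot and the scene stay as the last step left them, time stands still between calls to the robot, and variables do not carry over. Pictures are saved under pics/ and viewed, at most 10 in all, crops included, and the job is handed in when it is done.

Besides the shell and the picture viewer there is one more tool, called after "Call:" as name([rows], argument=value, ...), one row to a line, values as JSON. step_arm: Moves the arm, as the interface text tells. Its arguments: {"type":"object","properties":{"commands":{"type":"array"},"gripper":{"type":"number"},"force":{"type":"number"}},"required":["commands"]}

```bash
mkdir -p pics; python3 - <<'E'
from bench import ctrl
import cv2,numpy as np
s=ctrl.get_state();print({k:np.round(s[k],3) for k in('time','position','tool_rot','grip_width')})
for n in('top','side'):
    im=ctrl.get_image(n);cv2.imwrite(f'pics/{n}.png',im[...,::-1]);np.save(f'pics/{n}.npy',im)
    m=ctrl.camera_model(n);print(n,{k:np.round(v,3).tolist() for k,v in m.items()})
print(np.round(ctrl.camera_model('wrist')['T_tool_cam'],3))
E
```

```text
{'time': np.float64(0.0), 'position': array([0.237, 0.605, 0.235]), 'tool_rot': array([-5.840e-01, -3.087e+00,  3.000e-03]), 'grip_width': np.float64(0.996)}
top {'fx': 483.803, 'fy': 483.803, 'cx': 277.319, 'cy': 205.669, 'R': [[0.004, -1.0, 0.015], [-0.997, -0.005, -0.081], [0.081, -0.014, -0.997]], 't': [-0.181, 0.502, 1.528]}
side {'fx': 396.729, 'fy': 396.729, 'cx': 278.089, 'cy': 209.874, 'R': [[0.656, -0.755, -0.019], [-0.57, -0.478, -0.669], [0.496, 0.449, -0.743]], 't': [-0.462, 0.291, 1.068]}
[[-0.    -0.956 -0.294  0.081]
 [ 1.    -0.     0.     0.   ]
 [-0.001 -0.294  0.956 -0.148]
 [ 0.     0.     0.     1.   ]]
```

View pics/top.png

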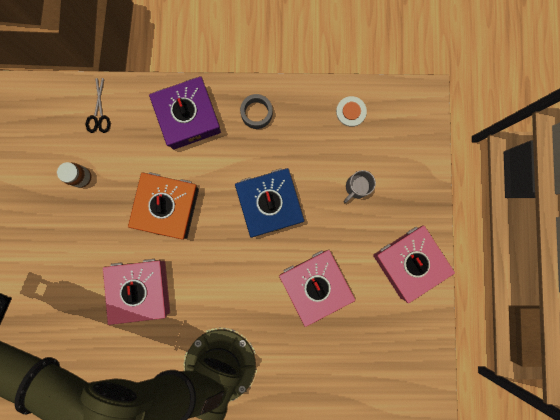

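View pics/side.png

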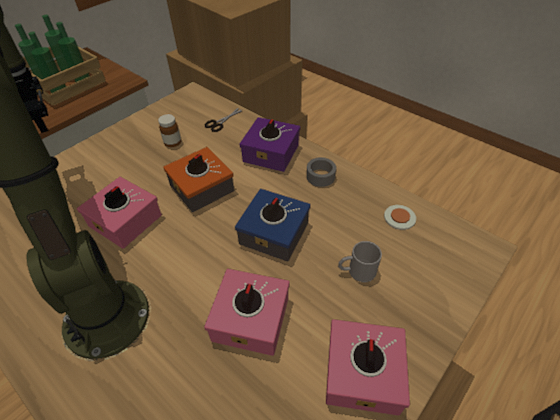

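The top view shows the following lock-box look-alikes:
- blue: (269,202)
- orange: (161,206)
- purple: (184,109)
- pink: (132,292), (317,288) and (416,264)

I choose the blue one at (269,202) in top, (273,222) in side. Next I measure it and check it in a close crop.

```bash
cat > h.py <<'E'
import numpy as np,cv2
from bench import ctrl
def ray(n,uv,z,pose=None):
    m=ctrl.camera_model(n);uv=np.atleast_2d(uv).astype(float)
    d=np.c_[(uv[:,0]-m['cx'])/m['fx'],(uv[:,1]-m['cy'])/m['fy'],np.ones(len(uv))]
    R,t=np.array(m['R']),np.array(m['t']);c=-R.T@t;d=d@R
    return c+d*((z-c[2])/d[:,2])[:,None]
def red(im):
    h=cv2.cvtColor(im,cv2.COLOR_RGB2HSV);return ((h[...,0]<8)|(h[...,0]>172))&(h[...,1]>150)&(h[...,2]>90)
def blue(im):
    h=cv2.cvtColor(im,cv2.COLOR_RGB2HSV);return (abs(h[...,0].astype(int)-109)<9)&(h[...,1]>130)&(h[...,2]>50)
E
python3 - <<'E'
from h import *
for n,(u,v) in dict(top=(269,202),side=(273,222)).items():
    im=np.load(f'pics/{n}.npy');H=45
    w=np.zeros(im.shape[:2],bool);w[v-H:v+H,u-H:u+H]=1
    b=(blue(im)&w).astype(np.uint8)
    c=max(cv2.findContours(b,0,2)[0],key=cv2.contourArea)
    P=ray(n,cv2.convexHull(c)[:,0],.09)[:,:2].astype(np.float32)
    r=cv2.minAreaRect(P*1000);print(n,'lid rect mm',r)
    ys,xs=np.nonzero(red(im)&w);print('red px',len(xs),'bar z',np.round(ray(n,[[xs.mean(),ys.mean()]],.138),4))
    # bar/disc: dark
    g=(im.max(2)<45)&w
    # white dots
    wh=(im.min(2)>150)&w
    _,_,_,ce=cv2.connectedComponentsWithStats(wh.astype(np.uint8));
    Q=ray(n,ce[1:],.09)[:,:2]-np.array(r[0])/1000
    print('dots r,ang',[(round(np.hypot(*q)*1000),round(np.degrees(np.arctan2(q[1],q[0])))) for q in Q])
    R=ray(n,np.c_[xs,ys],.138)[:,:2]-np.array(r[0])/1000
    print('red',[(round(np.hypot(*q)*1000),round(np.degrees(np.arctan2(q[1],q[0])))) for q in R])
im=np.load('pics/top.npy')[157:247,224:314,::-1]
im2=np.load('pics/side.npy')[177:267,228:318,::-1]
cv2.imwrite('pics/crop.png',cv2.resize(np.hstack([im,im2]),None,fx=4.4,fy=4.4,interpolation=cv2.INTER_CUBIC))
E
```

```text
top lid rect mm ((507.6921691894531, -152.81491088867188), (170.62173461914062, 170.1343231201172), 16.864866256713867)
red px 25 bar z [[ 0.5213 -0.1492  0.138 ]]
dots r,ang [(73, -8), (65, -8), (82, -33), (65, 17), (73, -33), (55, 16), (56, -9), (64, -33), (47, 16), (48, -9), (56, -33), (55, 42), (48, -32), (46, 42), (2, 169), (46, 65)]
red [(28, 19), (27, 13), (25, 21), (24, 14), (24, 7), (22, 24), (21, 16), (21, 9), (18, 19), (18, 10), (16, 23), (15, 12), (14, 0), (13, 28), (12, 15), (11, 0), (10, 35), (9, 19), (9, 0), (6, 28), (6, 0), (4, 49), (3, 0), (4, -49), (0, -178)]
side lid rect mm ((507.50665283203125, -155.26902770996094), (169.03195190429688, 169.20103454589844), 16.937477111816406)
red px 17 bar z [[ 0.521  -0.1491  0.138 ]]
dots r,ang []
red [(25, 27), (26, 21), (27, 15), (21, 25), (22, 17), (17, 30), (18, 21), (19, 12), (13, 40), (13, 27), (14, 15), (9, 58), (9, 39), (9, 21), (5, 70), (5, 37), (6, 6)]
```

View pics/crop.png

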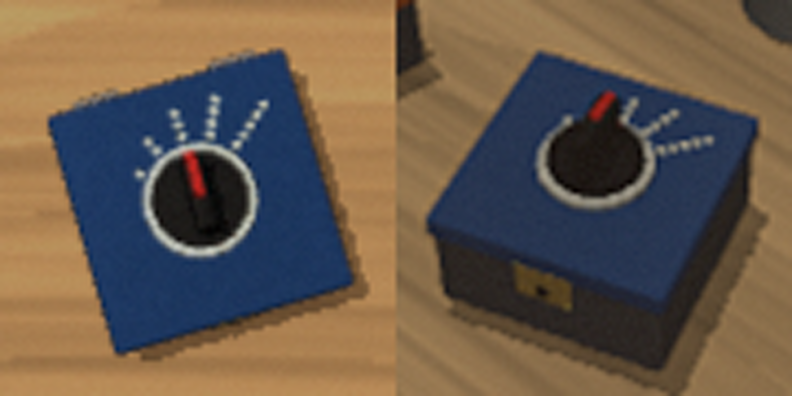

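The crop confirms a blue lid with a brass keyhole at the front and hinges at the back. Top and side agree: lid centre is about (0.5076, -0.154), and the lid measures 170 mm (174 given). Box yaw is 16.8° from both the lid and the dots, and the pointer is near 16° in world. Moving over it now.

Call:
step_arm([
  {"travel": [-0.04,-0.03,0],"turn": [0,0,0]},
  {"travel": [-0.08,-0.06,0],"turn": [0,0,0]},
  {"travel": [-0.12,-0.09,0],"turn": [0,0,0]},
  {"travel": [-0.16,-0.12,0],"turn": [0,0,0]},
  {"travel": [-0.2,-0.15,0],"turn": [0,0,0]},
], gripper=1)

```text
time: 0.6
position: [0.3694, 0.3904, 0.2362]
tool_rot: [-0.584, -3.087, 0.0]
ft_force: [2.0, 0.7, -0.6]
grip_width: 1.003
grip_force: 0.0
```

Call:
step_arm([
  {"travel": [-0.04,-0.03,0],"turn": [0,0,0]},
  {"travel": [-0.08,-0.06,0],"turn": [0,0,0]},
  {"travel": [-0.12,-0.09,0],"turn": [0,0,0]},
  {"travel": [-0.16,-0.12,0],"turn": [0,0,0]},
  {"travel": [-0.2,-0.15,0],"turn": [0,0,0]},
])

```text
time: 1.1
position: [0.5007, 0.1778, 0.2364]
tool_rot: [-0.583, -3.087, -0.0]
ft_force: [0.3, 0.7, -0.3]
grip_width: 1.0
grip_force: 0.0
```

Call:
step_arm([
  {"travel": [-0.02,-0.044,0],"turn": [0,0,0]},
  {"travel": [-0.04,-0.088,0],"turn": [0,0,0]},
  {"travel": [-0.06,-0.132,0],"turn": [0,0,0]},
  {"travel": [-0.08,-0.176,0],"turn": [0,0,0]},
  {"travel": [-0.1,-0.22,0],"turn": [0,0,0]},
])

```text
time: 1.6
position: [0.5125, -0.0634, 0.2364]
tool_rot: [-0.583, -3.087, -0.001]
ft_force: [1.6, 0.0, 0.3]
grip_width: 0.998
grip_force: 0.0
```

Call:
step_arm([
  {"travel": [-0.015,-0.044,0],"turn": [0,0,-8]},
  {"travel": [-0.029,-0.088,0],"turn": [0,0,-16]},
  {"travel": [-0.029,-0.088,0],"turn": [0,0,-24]},
  {"travel": [-0.029,-0.088,0],"turn": [0,0,-32]},
  {"travel": [-0.029,-0.088,0],"turn": [0,0,-37.5]},
])

```text
time: 2.1
position: [0.5073, -0.1547, 0.2361]
tool_rot: [0.445, -3.109, -0.001]
ft_force: [0.7, 0.3, -0.2]
grip_width: 1.0
grip_force: 0.0
```

```bash
cat >> h.py <<'E'
from scipy.spatial.transform import Rotation as Ro
def wray(uv,z,s):
    m=ctrl.camera_model('wrist');T=np.array(m['T_tool_cam']);uv=np.atleast_2d(uv).astype(float)
    d=np.c_[(uv[:,0]-m['cx'])/m['fx'],(uv[:,1]-m['cy'])/m['fy'],np.ones(len(uv))]
    R=Ro.from_rotvec(s['tool_rot']).as_matrix();c=R@T[:3,3]+s['position'];d=d@(R@T[:3,:3]).T
    return c+d*((z-c[2])/d[:,2])[:,None]
E
cat > look.py <<'E'
from h import *;import sys
s=ctrl.get_state();im=ctrl.get_image('wrist');cv2.imwrite(f'pics/{sys.argv[1]}.png',im[...,::-1])
n,l,st,ce=cv2.connectedComponentsWithStats(red(im).astype(np.uint8))
for i in range(1,n):
    if st[i,4]<60: continue
    ys,xs=np.nonzero(l==i);P=wray(np.c_[xs,ys],.138,s)[:,:2]
    w,V=np.linalg.eigh(np.cov(P.T));v=V[:,1];v=v*np.sign(v[0])
    t=(P-P.mean(0))@v
    print(st[i],'mean',P.mean(0).round(4),'ends',(P.mean(0)+v*t.min()).round(4),(P.mean(0)+v*t.max()).round(4),'ang',np.degrees(np.arctan2(v[1],v[0])).round(1))
wh=(im.min(2)>150).astype(np.uint8);n,l,st,ce=cv2.connectedComponentsWithStats(wh)
for i in range(1,n):
    if st[i,4]>8: print(st[i,4],ce[i].round(),(wray(ce[i],.09,s)[0,:2]).round(4))
print(s['position'].round(4),'tool x ang',np.degrees(np.arctan2(*Ro.from_rotvec(s['tool_rot']).as_matrix()[[1,0],0])).round(1))
E
python3 look.py w1
```

```text
[271 220  10  27 224] mean [ 0.5198 -0.1485] ends [ 0.5074 -0.1515] [ 0.532  -0.1455] ang 13.7
60 [156.   1.] [ 0.3608 -0.3025]
2409 [502.  14.] [ 0.2856 -0.0111]
13 [385. 104.] [ 0.3829 -0.08  ]
13 [556. 148.] [0.3731 0.0975]
175 [ 39. 158.] [ 0.526  -0.3925]
59 [ 68. 156.] [ 0.5164 -0.3647]
278 [ 18. 192.] [ 0.5685 -0.4113]
257 [277. 175.] [ 0.4766 -0.1591]
11 [249. 184.] [ 0.4935 -0.1841]
193 [104. 204.] [ 0.5562 -0.3249]
30 [311. 205.] [ 0.4961 -0.1163]
18 [240. 207.] [ 0.5189 -0.1868]
10 [149. 216.] [ 0.5563 -0.277 ]
215 [300. 233.] [ 0.53   -0.1174]
260 [249. 233.] [ 0.5454 -0.1707]
30 [232. 243.] [ 0.5621 -0.1857]
30 [226. 248.] [ 0.5689 -0.1905]
19 [276. 248.] [ 0.5542 -0.1377]
131 [547. 255.] [0.4779 0.153 ]
60 [254. 254.] [ 0.5672 -0.1595]
30 [297. 250.] [ 0.5499 -0.1147]
30 [220. 253.] [ 0.5763 -0.1949]
30 [276. 255.] [ 0.5613 -0.1352]
30 [276. 262.] [ 0.5695 -0.1328]
27 [249. 263.] [ 0.58   -0.1614]
[ 0.5073 -0.1547  0.2361] tool x ang -163.7
```

View pics/w1.png

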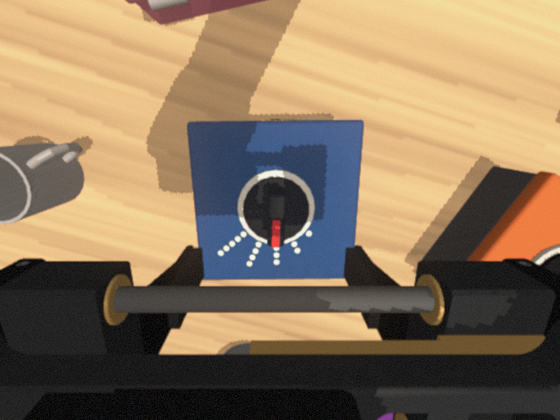

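The wrist view shows the blue box, with the stripe at (276,233) lying along the tool's x axis. Its inner end is at about (0.507, -0.152), within 2-3 mm of the lid-centre estimates. Descending and gripping.

Call:
step_arm([
  {"travel": [0,0.0015,0.03],"turn": [0,0,0]},
  {"travel": [0,0.0015,0.06],"turn": [0,0,0]},
  {"travel": [0,0.0015,0.09],"turn": [0,0,0]},
  {"travel": [0,0.0015,0.112],"turn": [0,0,0]},
  {"travel": [0,0.0015,0.112],"turn": [0,0,0]},
])

```text
time: 2.65
position: [0.5047, -0.1518, 0.1213]
tool_rot: [0.436, -3.104, -0.002]
ft_force: [0.6, 0.4, 0.1]
grip_width: 1.002
grip_force: 0.0
```

Call:
step_arm([
  {"travel": [0,0,0],"turn": [0,0,0]},
  {"travel": [0,0,0],"turn": [0,0,0]},
  {"travel": [0,0,0],"turn": [0,0,0]},
  {"travel": [0,0,0],"turn": [0,0,0]},
  {"travel": [0,0,0],"turn": [0,0,0]},
], gripper=0, force=25)

```text
time: 3.15
position: [0.5078, -0.1527, 0.1252]
tool_rot: [-0.439, 3.11, -0.0]
ft_force: [-0.2, -0.2, 0.3]
grip_width: 0.632
grip_force: 0.0
```

Call:
step_arm([
  {"travel": [0,0,0],"turn": [0,0,0]},
  {"travel": [0,0,0],"turn": [0,0,0]},
  {"travel": [0,0,0],"turn": [0,0,0]},
])

```text
time: 3.45
position: [0.5074, -0.1526, 0.1245]
tool_rot: [0.439, -3.111, -0.0]
ft_force: [-0.4, -0.7, -0.4]
grip_width: 0.355
grip_force: 0.0
```

Call:
step_arm([
  {"travel": [0,0,0],"turn": [0,0,0]},
  {"travel": [0,0,0],"turn": [0,0,0]},
  {"travel": [0,0,0],"turn": [0,0,0]},
  {"travel": [0,0,0],"turn": [0,0,0]},
])

```text
time: 3.85
position: [0.5073, -0.1523, 0.1245]
tool_rot: [0.44, -3.11, -0.001]
ft_force: [-0.4, 0.9, 0.2]
grip_width: 0.179
grip_force: 25.0
```

Gripped at 15.6 mm (16 mm bar) with little side force, and the pointer is at about 16.1° in world. Turning left about 50.5° (negative about tool z).

Call:
step_arm([
  {"travel": [0,0,0],"turn": [0,0,-5]},
  {"travel": [0,0,0],"turn": [0,0,-10]},
  {"travel": [0,0,0],"turn": [0,0,-15]},
  {"travel": [0,0,0],"turn": [0,0,-20]},
  {"travel": [0,0,0],"turn": [0,0,-25]},
])

```text
time: 4.35
position: [0.5076, -0.153, 0.1245]
tool_rot: [-1.107, 2.94, -0.001]
ft_force: [0.9, 0.2, -0.4]
grip_width: 0.182
grip_force: 25.0
```

Call:
step_arm([
  {"travel": [0,0,0],"turn": [0,0,-5]},
  {"travel": [0,0,0],"turn": [0,0,-10]},
  {"travel": [0,0,0],"turn": [0,0,-15]},
  {"travel": [0,0,0],"turn": [0,0,-20]},
  {"travel": [0,0,0],"turn": [0,0,-25.5]},
])

```text
time: 4.85
position: [0.5077, -0.1538, 0.1165]
tool_rot: [1.421, -2.77, -0.007]
ft_force: [0.7, 1.7, 34.4]
grip_width: 0.178
grip_force: 26.2
```

Call:
step_arm([
  {"travel": [0,0,0],"turn": [0,0,0]},
  {"travel": [0,0,0],"turn": [0,0,0]},
  {"travel": [0,0,0],"turn": [0,0,0]},
  {"travel": [0,0,0],"turn": [0,0,0]},
  {"travel": [0,0,0],"turn": [0,0,0]},
])

```text
time: 5.35
position: [0.5077, -0.1538, 0.1164]
tool_rot: [1.419, -2.771, -0.008]
ft_force: [-1.0, 2.9, 31.1]
grip_width: 0.184
grip_force: 27.8
```

The turn stopped at about 54° in world and the tool sank 8 mm with 31 N upward force. Checking the joints.

```bash
python3 - <<'E'
from h import *
s=ctrl.get_state()
for k in ('joint_positions','qd','joint_torque','torque','ft_force','position','tool_rot'):print(k,s[k].round(3))
E
python3 look.py w2 | grep mean
```

```text
joint_positions [ 0.514  0.197 -0.308  1.864  0.082  1.117  2.691]
qd [-0.005 -0.     0.003  0.001  0.001  0.002 -0.   ]
joint_torque [  1.472 -21.736   0.626 -14.903   0.762  -0.385  -0.025]
torque [0.516 0.133 0.039]
ft_force [-1.042  2.914 31.116]
position [ 0.508 -0.154  0.116]
tool_rot [ 1.419 -2.771 -0.008]
[268 313  15  28 396] mean [ 0.5183 -0.1378] ends [ 0.5137 -0.144 ] [ 0.5235 -0.131 ] ang 52.8
```

View pics/w2.png

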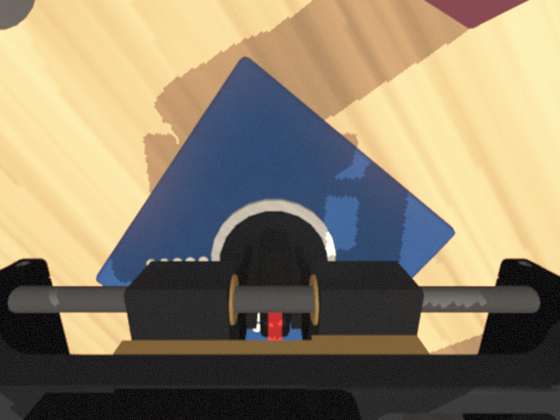

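The wrist picture shows the grip still square on the bar, with the red stripe at (275,325). Joint 7 is at its range end (2.69), so I must regrasp half a turn round. First I unload by backing off a little and rising, then release and lift.

Call:
step_arm([
  {"travel": [0,0,-0.002],"turn": [0,0,6]},
  {"travel": [0,0,-0.005],"turn": [0,0,12]},
  {"travel": [0,0,-0.005],"turn": [0,0,16]},
  {"travel": [0,0,-0.005],"turn": [0,0,16]},
  {"travel": [0,0,-0.005],"turn": [0,0,16]},
])

```text
time: 5.9
position: [0.5072, -0.1533, 0.1166]
tool_rot: [1.019, -2.94, -0.005]
ft_force: [8.4, 1.3, 4.8]
grip_width: 0.184
grip_force: 26.5
```

Call:
step_arm([
  {"travel": [0,0,-0.005],"turn": [0,0,0]},
  {"travel": [0,0,-0.006],"turn": [0,0,0]},
  {"travel": [0,0,-0.006],"turn": [0,0,0]},
  {"travel": [0,0,-0.006],"turn": [0,0,0]},
  {"travel": [0,0,-0.006],"turn": [0,0,0]},
], gripper=0.75)

```text
time: 6.4
position: [0.5005, -0.153, 0.1187]
tool_rot: [1.013, -2.928, -0.016]
ft_force: [-0.6, 0.1, -0.8]
grip_width: 0.55
grip_force: 0.0
```

Call:
step_arm([
  {"travel": [0,0,-0.02],"turn": [0,0,0]},
  {"travel": [0,0,-0.05],"turn": [0,0,0]},
  {"travel": [0,0,-0.08],"turn": [0,0,0]},
  {"travel": [0,0,-0.1],"turn": [0,0,8]},
  {"travel": [0,0,-0.1],"turn": [0,0,16]},
])

```text
time: 6.9
position: [0.5072, -0.153, 0.2224]
tool_rot: [0.589, -3.047, -0.002]
ft_force: [0.2, -0.4, -0.6]
grip_width: 0.743
grip_force: 0.0
```

```bash
python3 look.py w3 | grep -E "mean|tool"; python3 -c "
from h import *
s=ctrl.get_state();print(s['joint_positions'].round(3),s['time'],s['grip_width'])"
```

```text
[269 228  16  29 257] mean [ 0.5179 -0.1444] ends [ 0.5076 -0.1523] [ 0.5283 -0.1364] ang 37.5
[ 0.5072 -0.153   0.2224] tool x ang -158.1
[ 0.48   0.113 -0.265  1.736  0.045  1.336  2.151] 6.95 0.748256626184666
```

Released; the dial is now at 37.5° in world and the axis is at about (0.5075, -0.1525). Turning the tool +164° about its z to the other side.

Call:
step_arm([
  {"travel": [0,0,0],"turn": [0,0,8.2]},
  {"travel": [0,0,0],"turn": [0,0,16.4]},
  {"travel": [0,0,0],"turn": [0,0,24.6]},
  {"travel": [0,0,0],"turn": [0,0,32.8]},
  {"travel": [0,0,0],"turn": [0,0,41]},
])

```text
time: 7.45
position: [0.5048, -0.1525, 0.2183]
tool_rot: [-0.511, -3.055, 0.018]
ft_force: [-0.0, -0.7, 0.7]
grip_width: 0.752
grip_force: 0.0
```

Call:
step_arm([
  {"travel": [0,0,0],"turn": [0,0,8.2]},
  {"travel": [0,0,0],"turn": [0,0,16.4]},
  {"travel": [0,0,0],"turn": [0,0,24.6]},
  {"travel": [0,0,0],"turn": [0,0,32.8]},
  {"travel": [0,0,0],"turn": [0,0,41]},
])

```text
time: 7.95
position: [0.5048, -0.1525, 0.2183]
tool_rot: [-1.552, -2.689, 0.041]
ft_force: [1.3, -0.1, -0.4]
grip_width: 0.75
grip_force: 0.0
```

Call:
step_arm([
  {"travel": [0,0,0],"turn": [0,0,8.2]},
  {"travel": [0,0,0],"turn": [0,0,16.4]},
  {"travel": [0,0,0],"turn": [0,0,24.6]},
  {"travel": [0,0,0],"turn": [0,0,32.8]},
  {"travel": [0,0,0],"turn": [0,0,41]},
])

```text
time: 8.45
position: [0.5048, -0.1525, 0.2183]
tool_rot: [-2.404, -1.982, 0.058]
ft_force: [-0.2, 0.6, 0.9]
grip_width: 0.751
grip_force: 0.0
```

Call:
step_arm([
  {"travel": [0,0,0],"turn": [0,0,8.2]},
  {"travel": [0,0,0],"turn": [0,0,16.4]},
  {"travel": [0,0,0],"turn": [0,0,24.6]},
  {"travel": [0,0,0],"turn": [0,0,32.8]},
  {"travel": [0,0,0],"turn": [0,0,41]},
])

```text
time: 8.95
position: [0.5048, -0.1524, 0.2183]
tool_rot: [-2.959, -1.019, 0.069]
ft_force: [-0.2, 0.4, -0.1]
grip_width: 0.751
grip_force: 0.0
```

```bash
python3 look.py w4 | grep -E "mean|tool"; python3 -c "
from h import *
s=ctrl.get_state();print(s['joint_positions'].round(3),s['time'],s['grip_width'],s['position'],s['tool_rot'])"
```

```text
[274 170  10  10  91] mean [ 0.538  -0.1288] ends [ 0.5348 -0.131 ] [ 0.541  -0.1268] ang 34.4
[274 189  10  32 311] mean [ 0.5184 -0.1438] ends [ 0.5077 -0.152 ] [ 0.5287 -0.1359] ang 37.5
[ 0.5048 -0.1524  0.2183] tool x ang 38.0
[ 0.342  0.108 -0.117  1.744  0.027  1.334 -0.694] 9.0 0.7489294786414972 [ 0.5048713  -0.15250501  0.21826776] [-2.96240837 -1.01114253  0.06881317]
```

```bash
python3 -c "
from h import *
s=ctrl.get_state();R=Ro.from_rotvec(s['tool_rot']);a=np.radians(37.5)
D=Ro.from_matrix(np.c_[[np.cos(a),np.sin(a),0],[np.sin(a),-np.cos(a),0],[0,0,-1]])
print('turn deg',(R.inv()*D).as_rotvec(degrees=True).round(2),'travel',R.inv().apply(np.array([.5075,-.1525,.1245])-s['position']).round(4),'z',R.as_matrix()[:,2])"
```

```text
turn deg [-1.39  2.19  0.19] travel [0.0057 0.0039 0.0936] z [-0.04501737 -0.00414991 -0.99897758]
```

Call:
step_arm([
  {"travel": [0.006,0.004,0.02],"turn": [-1.4,2.2,0.2]},
  {"travel": [0.006,0.004,0.05],"turn": [-1.4,2.2,0.2]},
  {"travel": [0.006,0.004,0.08],"turn": [-1.4,2.2,0.2]},
  {"travel": [0.006,0.004,0.0935],"turn": [-1.4,2.2,0.2]},
  {"travel": [0.006,0.004,0.0935],"turn": [-1.4,2.2,0.2]},
])

```text
time: 9.5
position: [0.5067, -0.152, 0.1231]
tool_rot: [-2.967, -1.025, 0.004]
ft_force: [-0.1, -1.1, -0.0]
grip_width: 0.751
grip_force: 0.0
```

Call:
step_arm([
  {"travel": [0,0,0],"turn": [0,0,0]},
  {"travel": [0,0,0],"turn": [0,0,0]},
])

```text
time: 9.7
position: [0.5098, -0.1527, 0.1271]
tool_rot: [2.968, 1.023, 0.006]
ft_force: [0.1, -0.6, 0.1]
grip_width: 0.752
grip_force: 0.0
```

Call:
step_arm([
  {"travel": [-0.002,-0.0015,0.0025],"turn": [0,0,0]},
  {"travel": [-0.002,-0.0015,0.0025],"turn": [0,0,0]},
  {"travel": [-0.002,-0.0015,0.0025],"turn": [0,0,0]},
  {"travel": [-0.002,-0.0015,0.0025],"turn": [0,0,0]},
  {"travel": [-0.002,-0.0015,0.0025],"turn": [0,0,0]},
], gripper=0)

```text
time: 10.2
position: [0.5061, -0.1525, 0.123]
tool_rot: [2.97, 1.022, 0.003]
ft_force: [0.0, 0.5, 0.4]
grip_width: 0.382
grip_force: 0.0
```

Call:
step_arm([
  {"travel": [0,0,0],"turn": [0,0,0]},
  {"travel": [0,0,0],"turn": [0,0,0]},
  {"travel": [0,0,0],"turn": [0,0,0]},
  {"travel": [0,0,0],"turn": [0,0,0]},
  {"travel": [0,0,0],"turn": [0,0,0]},
])

```text
time: 10.7
position: [0.5068, -0.1534, 0.123]
tool_rot: [2.968, 1.021, 0.005]
ft_force: [2.7, -3.7, -3.2]
grip_width: 0.181
grip_force: 25.0
```

Gripped squarely again, with the tool at 38°. Turning left 29° to one dot (66.8° in world).

Call:
step_arm([
  {"travel": [0,0,0],"turn": [0,0,-6]},
  {"travel": [0,0,0],"turn": [0,0,-12]},
  {"travel": [0,0,0],"turn": [0,0,-18]},
  {"travel": [0,0,0],"turn": [0,0,-24]},
  {"travel": [0,0,0],"turn": [0,0,-29]},
])

```text
time: 11.2
position: [0.5078, -0.1542, 0.1231]
tool_rot: [2.613, 1.735, 0.006]
ft_force: [8.1, -5.7, -6.3]
grip_width: 0.185
grip_force: 25.0
```

Call:
step_arm([
  {"travel": [0,0,0],"turn": [0,0,0]},
  {"travel": [0,0,0],"turn": [0,0,0]},
  {"travel": [0,0,0],"turn": [0,0,0]},
  {"travel": [0,0,0],"turn": [0,0,0]},
  {"travel": [0,0,0],"turn": [0,0,0]},
])

```text
time: 11.7
position: [0.5078, -0.1542, 0.1231]
tool_rot: [2.616, 1.73, 0.006]
ft_force: [7.6, -6.4, -5.8]
grip_width: 0.182
grip_force: 25.0
```

Call:
step_arm([
  {"travel": [0,0,0],"turn": [0,0,0]},
  {"travel": [0,0,0],"turn": [0,0,0]},
  {"travel": [0,0,0],"turn": [0,0,0]},
  {"travel": [0,0,0],"turn": [0,0,0]},
  {"travel": [0,0,0],"turn": [0,0,0]},
])

```text
time: 12.2
position: [0.5078, -0.1542, 0.1231]
tool_rot: [2.616, 1.73, 0.006]
ft_force: [8.1, -5.8, -6.7]
grip_width: 0.181
grip_force: 25.0
```

```bash
python3 look.py w5 | grep -E "mean|tool"; python3 -c "
from h import *
s=ctrl.get_state();print(s['joint_positions'].round(3),s['time'],s['ft_force'])"
```

```text
[267 201  14  16 218] mean [ 0.5242 -0.1145] ends [ 0.5228 -0.1179] [ 0.5256 -0.1111] ang 67.3
[266 238  16  48 727] mean [ 0.5136 -0.1401] ends [ 0.5084 -0.1524] [ 0.5185 -0.1283] ang 67.4
[ 0.5078 -0.1542  0.1231] tool x ang 67.0
[ 0.387  0.158 -0.155  1.887  0.029  1.092 -0.181] 12.25 [ 7.27391607 -5.42579983 -6.24850582]
```

View pics/w5.png

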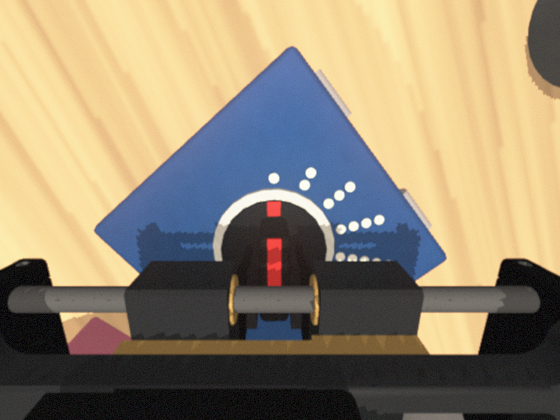

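The picture shows the red tick (274,208) in line with the single dot (274,178), and it has rested there for a second. Now turning right 75° to four dots.

Call:
step_arm([
  {"travel": [0,0,0],"turn": [0,0,5]},
  {"travel": [0,0,0],"turn": [0,0,10]},
  {"travel": [0,0,0],"turn": [0,0,15]},
  {"travel": [0,0,0],"turn": [0,0,20]},
  {"travel": [0,0,0],"turn": [0,0,25]},
])

```text
time: 12.75
position: [0.5069, -0.1536, 0.123]
tool_rot: [2.933, 1.119, 0.005]
ft_force: [4.5, -3.3, -4.0]
grip_width: 0.183
grip_force: 25.0
```

Call:
step_arm([
  {"travel": [0,0,0],"turn": [0,0,5]},
  {"travel": [0,0,0],"turn": [0,0,10]},
  {"travel": [0,0,0],"turn": [0,0,15]},
  {"travel": [0,0,0],"turn": [0,0,20]},
  {"travel": [0,0,0],"turn": [0,0,25]},
])

```text
time: 13.25
position: [0.5064, -0.1526, 0.123]
tool_rot: [3.107, 0.459, 0.004]
ft_force: [3.2, -2.0, -1.9]
grip_width: 0.18
grip_force: 25.0
```

Call:
step_arm([
  {"travel": [0,0,0],"turn": [0,0,5]},
  {"travel": [0,0,0],"turn": [0,0,10]},
  {"travel": [0,0,0],"turn": [0,0,15]},
  {"travel": [0,0,0],"turn": [0,0,20]},
  {"travel": [0,0,0],"turn": [0,0,25]},
])

```text
time: 13.75
position: [0.5063, -0.1515, 0.123]
tool_rot: [-3.132, 0.224, -0.003]
ft_force: [2.1, 0.1, -1.0]
grip_width: 0.182
grip_force: 25.0
```

Call:
step_arm([
  {"travel": [0,0,0],"turn": [0,0,0]},
  {"travel": [0,0,0],"turn": [0,0,0]},
  {"travel": [0,0,0],"turn": [0,0,0]},
])

```text
time: 14.05
position: [0.5063, -0.1516, 0.123]
tool_rot: [-3.133, 0.216, -0.003]
ft_force: [2.3, 2.2, -0.8]
grip_width: 0.181
grip_force: 25.0
```

```bash
python3 look.py w6 | grep -E "mean|tool"; python3 -c "
from h import *
s=ctrl.get_state();print(s['joint_positions'].round(3),s['time'],s['ft_force'])"
```

```text
[267 201  14  15 194] mean [ 0.5484 -0.1568] ends [ 0.545  -0.1562] [ 0.5519 -0.1573] ang -9.8
[266 238  16  48 728] mean [ 0.5208 -0.1528] ends [ 0.5076 -0.1509] [ 0.5334 -0.1547] ang -8.3
[ 0.5063 -0.1516  0.123 ] tool x ang -7.9
[ 0.293  0.153 -0.056  1.891  0.008  1.095 -1.475] 14.1 [ 2.16433688  2.32876445 -0.41972448]
```

At -8.3° in world (target -8.2°). Opening, letting the fingers clear, then lifting.

Call:
step_arm([
  {"travel": [0,0,0],"turn": [0,0,0]},
  {"travel": [0,0,0],"turn": [0,0,0]},
  {"travel": [0,0,0],"turn": [0,0,0]},
  {"travel": [0,0,0],"turn": [0,0,0]},
  {"travel": [0,0,0],"turn": [0,0,0]},
], gripper=0.75)

```text
time: 14.6
position: [0.5058, -0.1527, 0.1229]
tool_rot: [3.134, -0.22, 0.002]
ft_force: [-0.6, -1.0, -0.1]
grip_width: 0.549
grip_force: 0.0
```

Call:
step_arm([
  {"travel": [0,0,-0.02],"turn": [0,0,0]},
  {"travel": [0,0,-0.05],"turn": [0,0,0]},
  {"travel": [0,0,-0.08],"turn": [0,0,0]},
  {"travel": [0,0,-0.1],"turn": [0,0,0]},
  {"travel": [0,0,-0.1],"turn": [0,0,0]},
])

```text
time: 15.1
position: [0.5077, -0.1531, 0.2264]
tool_rot: [3.133, -0.219, 0.013]
ft_force: [-0.2, -0.6, -0.1]
grip_width: 0.746
grip_force: 0.0
```

Call:
step_arm([
  {"travel": [0,0,0],"turn": [0,0,0]},
  {"travel": [0,0,0],"turn": [0,0,0]},
  {"travel": [0,0,0],"turn": [0,0,0]},
])

```text
time: 15.4
position: [0.505, -0.1523, 0.2214]
tool_rot: [-3.133, 0.219, 0.001]
ft_force: [0.1, 0.5, -0.7]
grip_width: 0.753
grip_force: 0.0
```

```bash
python3 look.py w7 | grep -E "mean|tool"
```

```text
[268 174  10   9  75] mean [ 0.5444 -0.1565] ends [ 0.5409 -0.1555] [ 0.5477 -0.1574] ang -15.2
[268 192   9  31 274] mean [ 0.5205 -0.1527] ends [ 0.5075 -0.1509] [ 0.533  -0.1544] ang -7.7
[ 0.505  -0.1523  0.2214] tool x ang -8.0
```

View pics/w7.png

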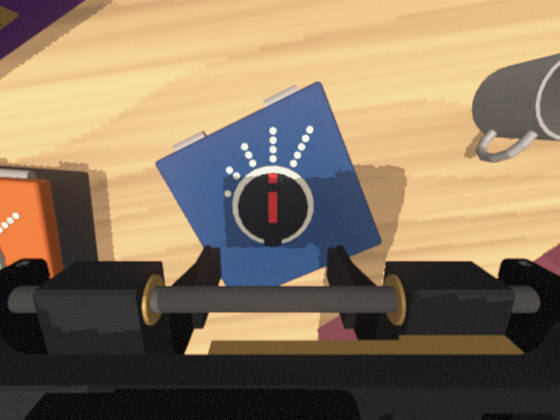

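The pointer (273,178) lines up with the four-dot row (273,130-160), and the gripper is clear.

```bash
python3 -c "
from bench import ctrl
print(ctrl.close_job())"
```

```text
the job is handed in; nothing more can be done
None
```

I turned the blue dial left to one dot, let it rest there for about a second, then turned it right to four dots, released it and handed the job in at about 15.5 s. The hand-in gave no verdict. Partway through the left turn joint 7 reached its range end (it read 2.691 rad against a 2.69 limit) and the fingertips pressed on the dial with about 34 N, so I let go and regripped half a turn round; the orange dial was never touched.

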